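Pack the battery case and clip its lid

ROBOT

A 6-joint arm with a two-finger parallel gripper is mounted at the origin on the work surface. World frame = base frame: x ahead of the robot, y to its left, z up, the work surface at z = 0. Lengths are in m, angles in degrees, forces in N, time in s.
With the tool pointing down it reaches from about 0.4 to 0.825 m from the base axis. Payload 7 kg.
Tool frame: the origin (TCP) lies between the finger pads; the fingertips stand ctrl.nose_length ahead of it and the grasp point (between the pads) lies 2 mm behind it (ctrl.nose_length is the distance from the TCP to the fingertips, in m); z points along the fingers, y is the line along which they close (so a half turn about z gives the same grasp; the last joint's range is limited). The gripper opens to 88 mm and grips with 3 to 60 N. Pads are 19 mm wide; open, the fingers measure 130 mm over their backs; the gripper's body (78 mm by 193 mm) begins 47 mm behind the grasp point.
Start: joints at [-51.79, 20.546, 0.682, 0, -70.136, -16.507], TCP at [0.25, -0.627, 0.244] pointing down, gripper open.
Joint ranges: [-176.03, 176.03], [-82.01, 121.73], [-58.28, 71.71], [-173.87, 95.51], [-174.79, -0.11], [-173.66, 173.66]. Speed limits (degrees/s): [136.94, 136.94, 172.46, 180, 180, 180].

INTERFACE

Orientations are given as [roll, pitch, yaw] about the fixed x, y, z axes, in that order (R = Rz(yaw) Ry(pitch) Rx(roll)).
In Python, from plant import ctrl gives the robot as it stands.
- The arm moves only by the tool apply_moves, never from a script. Its argument "commands" is a list of rows, each a list of 3 entries, a list of its own where there are three numbers: the shift along the world's x, y, z in cm, then the turn about the world's z in rad, then the closure, from 0 (fully open) to 1 (shut). In form: [[[x, y, z], turn, jaw], ...]. A call has 1 to 20 rows; each row is the pose to reach, as a shift and turn from the pose commanded when the call began; what a row does not reach only later rows make up. A row lasts 1/12 s, in which the tool goes at most 41.7 mm and 7.16 degrees, less where a joint would pass 70% of its speed; a pose out of reach is approached as far as the arm can. A call with a gripper value outside its range is refused whole. The fingers move at their own pace and stop on an object; the grip force is fixed at half the most. Time passes only in rows, so rows that repeat a pose let the fingers close. It gives the time, the measured TCP pose, the force, the opening and the grip force at its end, in the units of the state.
- ctrl.get_obs(): the state, without advancing time (a new reading comes with each control period).
- ctrl.snapshot(name): name is "scene" or "top"; returns a dict with "img" (400x640x3 uint8, red, green, blue), "fx", "fy", "cx", "cy" (pixels), "dist_coeffs" ([k1, k2, p1, p2, k3] as OpenCV has them; the pictures are not rectified), "T" (4x4, takes a point from camera to world coordinates). Camera axes: x right, y up, looking along -z (the intrinsics and any distortion apply to the point x, -y, -z); pixel columns grow to the right and rows downward; lengths in m; the calibration is good to about 2 mm. A picture is of the moment at which its call begins. There is no depth.
- ctrl.close_job(): hands the job in; it is judged then, once.
Trained networks look in a picture, given as the dict that the camera call returned (one of the last four; its "shot" number tells which), for a name from the list of things; names that differ only in an ending like _2 or _b are one class to them, and where a whole thing is asked for, a point or a joint stands for the part that bears it (a point fixed in the world has none). Each returns a list of dicts, best first, with "score" (0 to 1); they miss things now and then, are a little off and sometimes report something else, mostly with a low value. They report only what shows in the picture. A call takes as long as a camera call. They do not tell look-alikes from the thing itself.
- ctrl.search_frame(picture, target): "at" ([column, row] in pixels, amid what is visible of it).
- ctrl.spot_point(picture, target): "at" ([column, row] in pixels: a listed point, or the origin of a listed thing).
The state is a dict: "clock": time; "joint_pos": joint angles; "qvel": joint speeds; "tau": joint torques, N m; "tool_pos": TCP position; "orientation": TCP orientation; "force": force on the tool from outside, world axes, zero at the start; "moment": the same for the moment, N m; "opening": finger opening in m; "gripper_force": force on a finger pad.
Only numpy, scipy, OpenCV 4.12 (cv2) and the standard library are available. Lean on these libraries where they do the work, as an engineer would, in place of code of your own. Each camera call takes 0.05 s, during which the arm holds its last target. There are 200 camera calls.

TASK

Lay every loose defibrillator battery pack upright on its base in the transport case, side by side, and push each one squarely home so that its end touches the copper contact strip. Then shut the clear lid and snap its four clips down one at a time: any one first, then the clip at the diagonally opposite corner, then the remaining two. Leave everything else on the counter alone.

Things in the scene. Friction and masses are not known exactly. Their poses are not given: they have to be found in the camera images.
- case: The transport case: a grey open box fixed to the counter, 190 mm (x) by 252 mm (y), 70 mm high, walls and floor 6 mm thick. Origin under its centre; x points from the strip wall (nearest the robot) to the hinge wall, y along the strip. Two steel lugs with sprung keepers stick out 28 mm from each end, under the clips.
- strip (a point): Point on the inner face of the copper contact strip, mid-way along it, at the inner floor, 79 mm from the case's centre; axes as the case's, x pointing off the strip into the case. The strip is 22 mm high and as long as the wall. Free floor: 168 mm in x, 120 mm either side in y. Packs may lie anywhere along it; 54 mm between centres leaves room for fingers.
- lid (a joint): Angle of the case's clear, grey-framed lid: 0 is shut (its underside on the rim), about 1.6 is open and upright. The stiff hinge (0.35 N m) holds the lid wherever it is left; 2 to 4 N at its free edge moves it.
- lid_hinge (a point): Middle of the lid's hinge line, on top of the case wall opposite the strip, 70 mm above the counter: 174 mm from the strip point along the strip's x, level with it in y. The hinge runs along the strip's y. The lid plate is 194 mm from hinge to free edge, 258 mm wide, 8 mm thick, its underside in the plane of the hinge line.
- lid_edge (a point): End of the lid's pull tab, half-way through its 8 mm thickness, at the middle of the free edge, 218 mm from the hinge line; the tab is 70 mm wide and stands 24 mm out from the lid. It moves with the lid.
- clip_a (a joint): Angle of the steel clip at the lid's corner on the strip side, +y end (case axes): plate 40 mm wide, 46 long, 4 thick, hinged on the lid's end edge, free end outward. 1 = open, up and outward; 0 = down flat. It stays where left down to 0.35, where its lip meets a sprung keeper; about 4 N near its free end drives it past 0.25 and it snaps to 0. Diagonal to clip_c.
- clip_a_pad (a point): Middle of the finger pad on the upper face of clip_a, 34 mm out from the clip's hinge. With the lid shut and the clip snapped down it is 83 mm above the counter, 34 mm from the strip point in the strip's x and 156 mm in its y; with the lid shut and the clip open it is about 17 mm nearer the middle and 28 mm higher.
- clip_b (a joint): Angle of the steel clip at the lid's corner on the hinge side, +y end (case axes): plate 40 mm wide, 46 long, 4 thick, hinged on the lid's end edge, free end outward. 1 = open, up and outward; 0 = down flat. It stays where left down to 0.35, where its lip meets a sprung keeper; about 4 N near its free end drives it past 0.25 and it snaps to 0. Diagonal to clip_d.
- clip_b_pad (a point): Middle of the finger pad on the upper face of clip_b, 34 mm out from the clip's hinge. With the lid shut and the clip snapped down it is 83 mm above the counter, 144 mm from the strip point in the strip's x and 156 mm in its y; with the lid shut and the clip open it is about 17 mm nearer the middle and 28 mm higher.
- clip_c (a joint): Angle of the steel clip at the lid's corner on the hinge side, -y end (case axes): plate 40 mm wide, 46 long, 4 thick, hinged on the lid's end edge, free end outward. 1 = open, up and outward; 0 = down flat. It stays where left down to 0.35, where its lip meets a sprung keeper; about 4 N near its free end drives it past 0.25 and it snaps to 0. Diagonal to clip_a.
- clip_c_pad (a point): Middle of the finger pad on the upper face of clip_c, 34 mm out from the clip's hinge. With the lid shut and the clip snapped down it is 83 mm above the counter, 144 mm from the strip point in the strip's x and -156 mm in its y; with the lid shut and the clip open it is about 17 mm nearer the middle and 28 mm higher.
- clip_d (a joint): Angle of the steel clip at the lid's corner on the strip side, -y end (case axes): plate 40 mm wide, 46 long, 4 thick, hinged on the lid's end edge, free end outward. 1 = open, up and outward; 0 = down flat. It stays where left down to 0.35, where its lip meets a sprung keeper; about 4 N near its free end drives it past 0.25 and it snaps to 0. Diagonal to clip_b.
- clip_d_pad (a point): Middle of the finger pad on the upper face of clip_d, 34 mm out from the clip's hinge. With the lid shut and the clip snapped down it is 83 mm above the counter, 34 mm from the strip point in the strip's x and -156 mm in its y; with the lid shut and the clip open it is about 17 mm nearer the middle and 28 mm higher.
- pack1_c (a point): A black battery pack (may be absent): body 90 mm long (its x) by 38 mm wide (y) by 26 mm high, with an upright grip fin 50 mm long, 12 mm thick and 30 mm high along the middle of its top, 56 mm in all, 0.1 to 0.3 kg. Both ends are alike. This point is the centre, 28 mm above its base; z is up when it stands on its base.
- pack2_c (a point): A black battery pack (may be absent): body 90 mm long (its x) by 38 mm wide (y) by 26 mm high, with an upright grip fin 50 mm long, 12 mm thick and 30 mm high along the middle of its top, 56 mm in all, 0.1 to 0.3 kg. Both ends are alike. This point is the centre, 28 mm above its base; z is up when it stands on its base.
- pack3_c (a point): A black battery pack (may be absent): body 90 mm long (its x) by 38 mm wide (y) by 26 mm high, with an upright grip fin 50 mm long, 12 mm thick and 30 mm high along the middle of its top, 56 mm in all, 0.1 to 0.3 kg. Both ends are alike. This point is the centre, 28 mm above its base; z is up when it stands on its base.
- pack4_c (a point): A black battery pack (may be absent): body 90 mm long (its x) by 38 mm wide (y) by 26 mm high, with an upright grip fin 50 mm long, 12 mm thick and 30 mm high along the middle of its top, 56 mm in all, 0.1 to 0.3 kg. Both ends are alike. This point is the centre, 28 mm above its base; z is up when it stands on its base.
- spray: White spray bottle, 60 mm across, 150 mm high; leave alone. Origin under its centre.
- tape: Roll of paper tape, 84 mm across, 25 mm high; leave alone. Origin under its centre.
- bowl: Steel bowl, 120 mm across, 45 mm high; leave alone. Origin under its centre.
- jar: Glass jar, 64 mm across, 85 mm high; leave alone. Origin under its centre.
- radio: Black handset radio lying flat, 60 by 130 by 32 mm, with a 90 mm aerial; leave alone. Origin under its centre.
Mind the look-alikes: they are no part of the job. Leave any purple look-alike of the part that bears pack4_c alone.

How it is judged:
By the outcome, as a careful person would: the job done as asked, in the order asked, and still so for the second after the job is handed in, with the robot touching nothing.
Of pack1, pack2, pack3, pack4 only 2 to 4 are there at a start; the rules pass over those that are not, and their reading is None.
At some moment in a run one of pack1, pack2, pack3, pack4 may be knocked a few centimetres aside while the robot is not near it.
It also fails if it takes over 210 s, if anything falls off the work surface, if the arm or the gripper's body presses on something with over 40 N, if the wrist force passes 120 N, or if a joint passes its speed limit or range.

## Working session

There is one attempt and no reset: what is moved stays moved. The work goes in short steps, Python scripts to look and compute and a tool call to move; the robot and the scene stay as the last step left them, time stands still between calls to the robot, and variables do not carry over. Pictures are saved under pics/ and viewed, at most 14 in all, crops included, and the job is handed in when it is done.

Besides the shell and the picture viewer there is one more tool, called after "Request:" as name(argument=value, ...) on one line, values as JSON. apply_moves: Moves the arm, as the interface text tells. Its arguments: {"type":"object","properties":{"commands":{"type":"array"}},"required":["commands"]}

```bash
mkdir -p pics; ls
cat > h.py <<'E'
import numpy as np, cv2
from plant import ctrl
def ray(s,uv):
    K=np.array([[s["fx"],0,s["cx"]],[0,s["fy"],s["cy"]],[0,0,1.]])
    p=cv2.undistortPoints(np.array([[uv]],float),K,np.array(s["dist_coeffs"],float))[0,0]
    T=np.array(s["T"]); return T[:3,3],T[:3,:3]@np.array([p[0],-p[1],-1])
def atz(s,uv,z):
    o,d=ray(s,uv); return o+d*(z-o[2])/d[2]
def tri(s1,u1,s2,u2):
    o1,d1=ray(s1,u1);o2,d2=ray(s2,u2)
    A=np.stack([d1,-d2],1);t=np.linalg.lstsq(A,o2-o1,rcond=None)[0]
    a=o1+t[0]*d1;b=o2+t[1]*d2;return (a+b)/2,np.linalg.norm(a-b)
def proj(s,P):
    T=np.array(s["T"]);c=(np.atleast_2d(P)-T[:3,3])@T[:3,:3]*[1,-1,-1]
    K=np.array([[s["fx"],0,s["cx"]],[0,s["fy"],s["cy"]],[0,0,1.]])
    return cv2.projectPoints(c,np.zeros(3),np.zeros(3),K,np.array(s["dist_coeffs"],float))[0][:,0]
def save(s,n): cv2.imwrite(f"pics/{n}.png",s["img"][:,:,::-1])
E
python3 - <<'E'
from h import *
np.set_printoptions(precision=3,suppress=True)
a=ctrl.snapshot("scene");b=ctrl.snapshot("top");save(a,"s0");save(b,"t0")
for s in(a,b):
    print(s["T"],s["fx"],s["dist_coeffs"])
    for n in["case","strip","lid_hinge","lid_edge","clip_a_pad","pack1_c","spray","tape","bowl","jar","radio"]:
        print(n,[(np.round(d["at"]),round(d["score"],2)) for d in ctrl.spot_point(s,n)])
print(ctrl.nose_length,ctrl.get_obs())
E
```

```text
pics
[[ 0.46  -0.634  0.621  1.102]
 [ 0.888  0.32  -0.33  -0.257]
 [ 0.011  0.704  0.711  0.773]
 [ 0.     0.     0.     1.   ]] 371.49886494903564 [-0.06  0.    0.    0.    0.  ]
case [(array([333., 228.]), 0.84)]
strip [(array([317., 207.]), 0.82), (array([308., 262.]), 0.55), (array([207., 213.]), 0.38)]
lid_hinge [(array([349., 232.]), 0.7)]
lid_edge [(array([366., 171.]), 0.55)]
clip_a_pad [(array([166., 254.]), 0.67), (array([422., 186.]), 0.62)]
pack1_c []
spray [(array([218., 334.]), 0.9), (array([166., 253.]), 0.53)]
tape [(array([205., 213.]), 0.95), (array([421., 186.]), 0.38)]
bowl [(array([425., 165.]), 0.82)]
jar [(array([292., 308.]), 0.75)]
radio []
[[ 0.007  0.992 -0.123  0.346]
 [-1.     0.004 -0.021  0.036]
 [-0.02   0.123  0.992  1.584]
 [ 0.     0.     0.     1.   ]] 466.4914229161337 [-0.133  0.     0.     0.     0.   ]
case [(array([308., 195.]), 0.76)]
strip [(array([306., 220.]), 0.96), (array([230., 272.]), 0.62), (array([260., 141.]), 0.25)]
lid_hinge [(array([305., 164.]), 0.81)]
lid_edge [(array([303., 142.]), 0.67)]
clip_a_pad [(array([394., 253.]), 0.5
[... 161 characters left out ...]
 220.]), 0.63), (array([410., 149.]), 0.52)]
jar [(array([394., 192.]), 0.73), (array([353., 140.]), 0.72), (array([229., 270.]), 0.62), (array([364., 144.]), 0.57), (array([197., 222.]), 0.39)]
radio [(array([232., 267.]), 0.85)]
0.017 {'clock': 1.2, 'joint_pos': array([-51.791,  20.547,   0.682,  -0.001, -70.135, -16.507]), 'qvel': array([ 0.026, -0.065, -0.064, -0.077,  0.023,  0.018]), 'tau': array([ -0.002, -58.24 ,  29.329,   7.002,   0.012,  -0.   ]), 'tool_pos': array([ 0.25 , -0.627,  0.244]), 'orientation': array([ 180.   ,    0.001, -158.298]), 'force': array([ 0.712, -0.115,  1.04 ]), 'moment': array([ 0.037,  0.018, -0.002]), 'gripper_force': 0.0, 'opening': 0.08753064339696613}
```

View pics/s0.png

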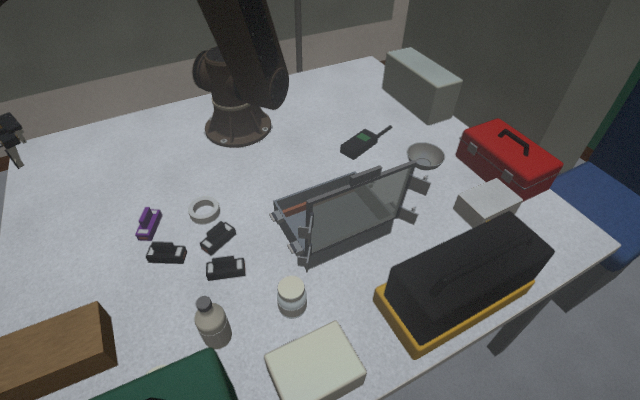

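View pics/t0.png

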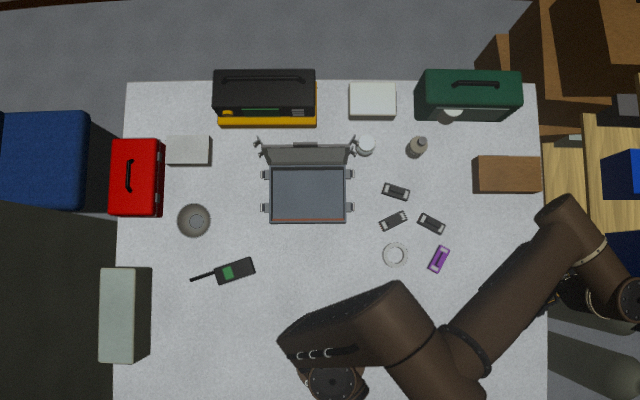

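```bash
python3 - <<'E'
import cv2,numpy as np
t=cv2.imread("pics/t0.png");s=cv2.imread("pics/s0.png")
r=lambda im,x,y,w,h,k:cv2.resize(im[y:y+h,x:x+w],None,fx=k,fy=k,interpolation=cv2.INTER_CUBIC)
A=np.vstack([r(t,250,130,200,150,4)]);cv2.imwrite("pics/c1.png",A)
cv2.imwrite("pics/c2.png",r(s,130,180,200,150,4))
E
python3 - <<'E'
from h import *
np.set_printoptions(precision=3,suppress=True)
a=ctrl.snapshot("scene");b=ctrl.snapshot("top")
print(tri(a,[317,207],b,[306,220]),"strip"); print(tri(a,[349,232],b,[305,164]),"hinge"); print(tri(a,[366,171],b,[303,142]),"edge"); print(tri(a,[333,228],b,[308,195]),"case")
print("radio",atz(b,[232,267],0),"bowl",atz(b,[196,220],0),"tape",atz(b,[390,256],0), "jar",atz(b,[364,147],.08))
for p,q in(((226,266),(396,190)),((218,236),(393,220)),((166,251),(431,223)),((149,222),(438,259))): print(tri(a,p,b,q))
E
```

```text
(array([ 0.465,  0.081, -0.01 ]), np.float64(0.00614060345649086)) strip
(array([0.641, 0.08 , 0.073]), np.float64(0.01337828465867294)) hinge
(array([0.665, 0.083, 0.287]), np.float64(0.00501098687798951)) edge
(array([ 0.553,  0.079, -0.008]), np.float64(0.0033870701359013473)) case
radio [0.303 0.334 0.   ] bowl [0.462 0.463 0.   ] tape [ 0.344 -0.201  0.   ] jar [ 0.701 -0.108  0.08 ]
(array([ 0.566, -0.219,  0.028]), np.float64(0.0023596355208593297))
(array([ 0.465, -0.208,  0.022]), np.float64(0.0015120087850352963))
(array([ 0.455, -0.337,  0.024]), np.float64(3.68263895788358e-05))
(array([ 0.334, -0.36 ,  0.02 ]), np.float64(0.00030157833996452804))
```

View pics/c1.png

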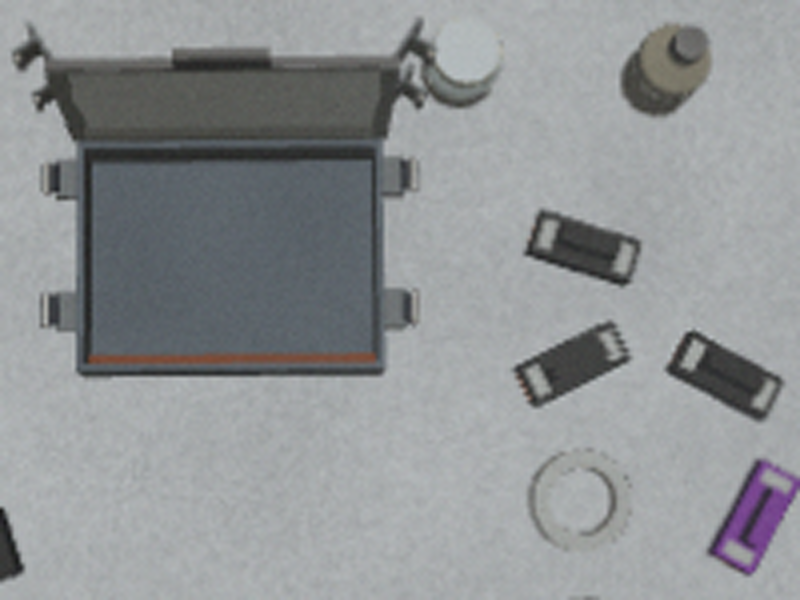

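View pics/c2.png

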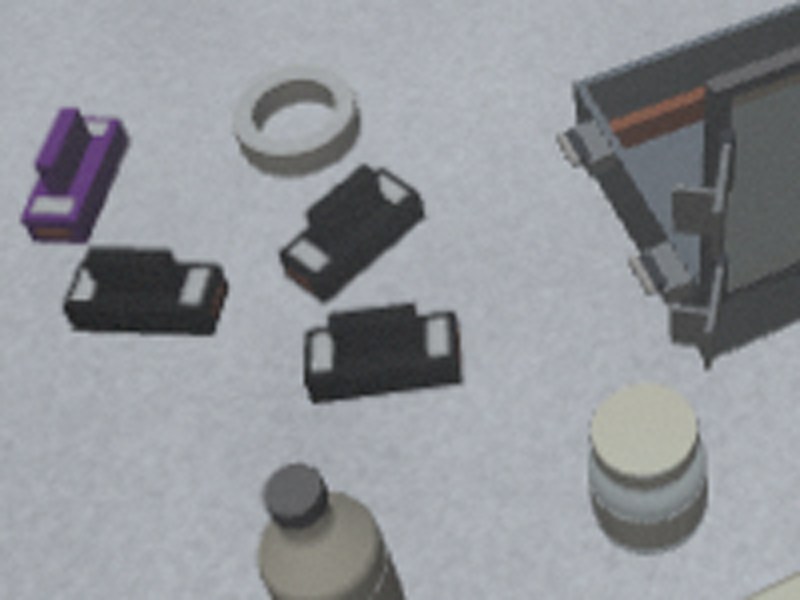

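Run:
```python
from h import *
np.set_printoptions(precision=4,suppress=True)
b=ctrl.snapshot("top")
f=lambda u,v,z:atz(b,[250+(u+.5)/4-.5,130+(v+.5)/4-.5],z)
C=[f(79,143,.07),f(384,143,.07),f(384,374,.07),f(79,372,.07)]
print("rim",np.array(C)[:,:2],np.mean(C,0))
for i in range(4):
    d=C[(i+1)%4]-C[i];print(np.linalg.norm(d),np.degrees(np.arctan2(d[1],d[0])))
print("strip top-inner",f(90,356,.028),f(377,353.5,.028))
for n,p,q in(("A",(548,236),(624,259)),("B",(537,380),(611,345)),("C",(690,355),(764,389))):
    P,Q=f(*p,.026),f(*q,.026);d=P-Q
    print(n,(P+Q)/2,np.linalg.norm(d),np.degrees(np.arctan2(d[1],d[0]))%180)
```

```text
rim [[ 0.6403  0.2045]
 [ 0.641  -0.0476]
 [ 0.4503 -0.0471]
 [ 0.4506  0.2011]] [0.5455 0.0777 0.07  ]
0.2520885435420212 -89.843589493814
0.1906553786135221 179.85082008294253
0.24821171641664408 89.93809031520047
0.189728465551934 1.0206620049230617
strip top-inner [0.467  0.1966 0.028 ] [ 0.4703 -0.0436  0.028 ]
A [ 0.5608 -0.2204  0.026 ] 0.06699177651273473 73.26979109352787
B [ 0.4636 -0.2089  0.026 ] 0.06927387683218629 115.2576601075444
C [ 0.4558 -0.3381  0.026 ] 0.06856370170485304 65.43760623614172
```

Run:
```python
from h import *
np.set_printoptions(precision=4,suppress=True)
a=ctrl.snapshot("scene");b=ctrl.snapshot("top")
for t in("spray","jar"):
    u=ctrl.spot_point(a,t)[0]["at"];print(t,u,atz(a,u,0),[atz(b,d["at"],0) for d in ctrl.spot_point(b,t)])
f=lambda u,v,z:atz(b,[250+(u+.5)/4-.5,130+(v+.5)/4-.5],z)
print("cap",f(687,43,.15))
```

```text
spray [219.5, 334.3] [ 0.7074 -0.2824  0.    ] [array([ 0.7153, -0.2792,  0.    ]), array([0.458 , 0.4594, 0.    ])]
jar [290.3, 306.8] [ 0.7168 -0.1199  0.    ] [array([ 0.7195, -0.1139,  0.    ])]
cap [ 0.7073 -0.2835  0.15  ]
```

Request:
apply_moves(commands=[[[4,5,0],0.12,0.3],[[8,9,0],0.24,0.3],[[11,13,0],0.36,0.3],[[15,17,0],0.48,0.3],[[18,21,0],0.6,0.3],[[21,25,0],0.72,0.3],[[24,29,0],0.84,0.3],[[27.5,33,0],0.9,0.3],[[31.1,37,0],0.9,0.3],[[31.1,40.7,0],0.9,0.3],[[31.1,40.7,0],0.9,0.3],[[31.1,40.7,0],0.9,0.3]])

```text
clock: 2.65
tool_pos: [0.5544, -0.2302, 0.2438]
orientation: [-180.0, 0.0, -106.7]
force: [0.1, -0.1, -0.2]
opening: 0.0612
gripper_force: 0.0
```

Request:
apply_moves(commands=[[[0,0,-4],0,0.3],[[0,0,-8],0,0.3],[[0,0,-11],0,0.3],[[0,0,-11],0,0.3],[[0,0,-11],0,0.3]])

```text
clock: 3.07
tool_pos: [0.5529, -0.2321, 0.1328]
orientation: [179.8, -0.1, -106.7]
force: [1.0, 0.5, 1.5]
opening: 0.0616
gripper_force: 0.0
```

Run:
```python
from h import *
b=ctrl.snapshot("top");a=ctrl.snapshot("scene");save(b,"t1");save(a,"s1")
for s in(b,a):
  for n in("pack1_c","pack2_c"):
    print([(np.round(d["at"]),round(d["score"],2)) for d in ctrl.search_frame(s,n)])
```

```text
[]
[(array([229., 269.]), 0.66), (array([388., 194.]), 0.47)]
[]
[(array([223., 271.]), 0.96)]
```

Request:
apply_moves(commands=[[[0.8,1.2,-2],0,0.3],[[0.8,1.2,-4],0,0.3],[[0.8,1.2,-4],0,0.3],[[0.8,1.2,-4],0,0.3]])

```text
clock: 3.7
tool_pos: [0.5613, -0.2202, 0.0938]
orientation: [179.9, -0.0, -106.7]
force: [0.3, -0.8, -0.0]
opening: 0.0614
gripper_force: 0.0
```

Run:
```python
from h import *
a=ctrl.snapshot("scene");cv2.imwrite("pics/s2.png",cv2.resize(a["img"][170:320,110:310,::-1],None,fx=4,fy=4,interpolation=cv2.INTER_CUBIC))
```

```text
(no output)
```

View pics/s2.png

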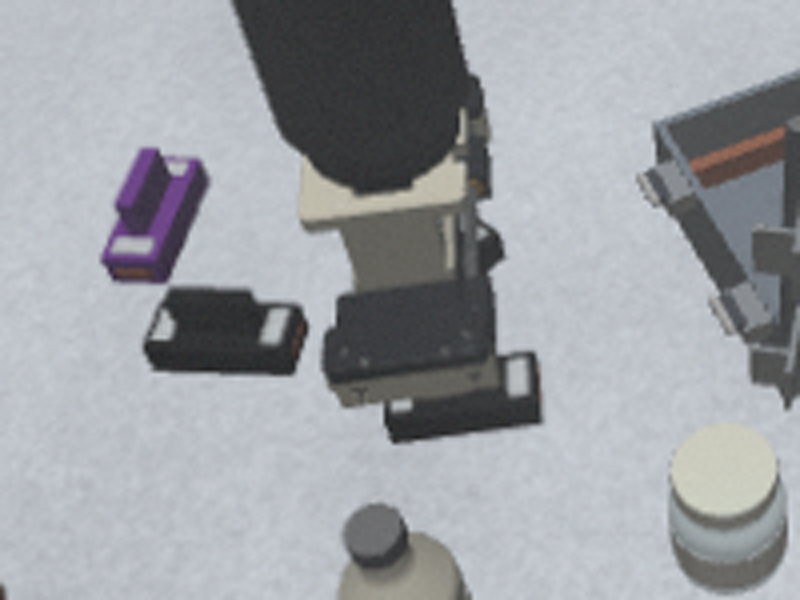

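Request:
apply_moves(commands=[[[0,0,-2],0,0.3],[[0,0,-4],0,0.3],[[0,0,-4.8],0,0.3],[[0,0,-4.8],0,0.3],[[0,0,-4.8],0,1],[[0,0,-4.8],0,1],[[0,0,-4.8],0,1],[[0,0,-4.8],0,1],[[0,0,-4.8],0,1],[[0,0,-4.8],0,1],[[0,0,-4.8],0,1],[[0,0,-4.8],0,1]])

```text
clock: 4.75
tool_pos: [0.5617, -0.2201, 0.0457]
orientation: [-180.0, 0.0, -106.7]
force: [1.0, 0.1, 1.1]
opening: 0.0135
gripper_force: 0.7
```

Request:
apply_moves(commands=[[[0,0,0],0,1],[[0,0,0],0,1],[[0,0,4],0,1],[[0,0,8],0,1],[[0,0,11],0,1],[[0,0,11],0,1]])

```text
clock: 5.25
tool_pos: [0.565, -0.2209, 0.1624]
orientation: [-179.4, 0.0, -106.7]
force: [1.0, -0.2, -0.7]
opening: 0.0118
gripper_force: 30.0
```

Request:
apply_moves(commands=[[[0,3,0],-0.12,1],[[-0.5,6,0],-0.24,1],[[-1,9,0],-0.36,1],[[-1.5,12,0],-0.48,1],[[-2,15,0],-0.6,1],[[-2.5,18,0],-0.72,1],[[-3,21,0],-0.84,1],[[-3.5,24,0],-0.96,1],[[-3.7,27,0],-1.08,1],[[-3.7,30,0],-1.2,1],[[-3.7,33,0],-1.274,1],[[-3.7,35.2,0],-1.274,1],[[-3.7,35.2,0],-1.274,1],[[-3.7,35.2,0],-1.274,1],[[-3.7,35.2,0],-1.274,1],[[-3.7,35.2,0],-1.274,1]])

```text
clock: 6.58
tool_pos: [0.5242, 0.1311, 0.1552]
orientation: [-180.0, -0.0, -179.8]
force: [0.5, 0.1, -1.1]
opening: 0.0118
gripper_force: 30.0
```

Run:
```python
from h import *
a=ctrl.snapshot("scene");b=ctrl.snapshot("top")
r=lambda im,x,y,w,h,k:cv2.resize(im[y:y+h,x:x+w,::-1],None,fx=k,fy=k,interpolation=cv2.INTER_CUBIC)
cv2.imwrite("pics/s3.png",np.vstack([r(a["img"],140,150,266,100,3),r(b["img"],250,130,266,100,3)]))
print(ctrl.get_obs()["tool_pos"])
```

```text
[0.52447967 0.13097318 0.15542727]
```

View pics/s3.png

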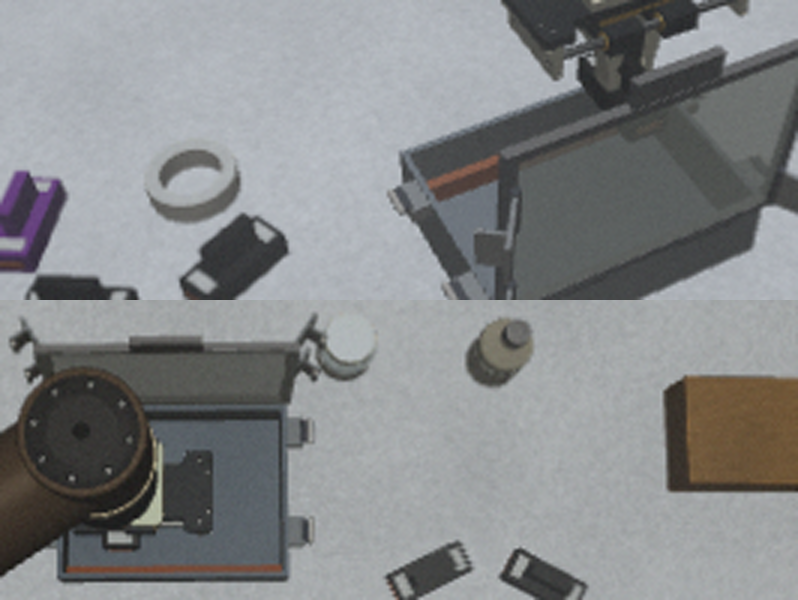

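Request:
apply_moves(commands=[[[0,0,-4],0,1],[[0,0,-8],0,1],[[0,0,-10],0,1],[[0,0,-10.3],0,1],[[0,0,-10.3],0,1],[[-0.3,0,-10.3],0,1],[[-0.6,0,-10.3],0,1],[[-0.8,0,-10.3],0,1],[[-0.8,0,-10.3],0,1]])

```text
clock: 7.43
tool_pos: [0.5164, 0.132, 0.0535]
orientation: [180.0, 0.1, -179.7]
force: [-0.5, -0.2, -1.7]
opening: 0.0115
gripper_force: 30.0
```

Request:
apply_moves(commands=[[[0,0,-0.1],0,1],[[-0.1,0,-0.1],0,1],[[-0.2,0,-0.1],0,1],[[-0.3,0,-0.1],0,1],[[-0.4,0,-0.1],0,1],[[-0.4,0,-0.1],0,1]])

```text
clock: 7.93
tool_pos: [0.5137, 0.1323, 0.052]
orientation: [180.0, 0.1, -179.7]
force: [4.8, -1.1, -1.6]
opening: 0.0116
gripper_force: 30.0
```

Request:
apply_moves(commands=[[[-0.2,0,0],0,1],[[-0.4,0,0],0,1],[[-0.4,0,-0.05],0,1],[[-0.4,0,-0.05],0,1]])

```text
clock: 8.27
tool_pos: [0.5126, 0.1331, 0.0529]
orientation: [179.9, 0.4, -179.6]
force: [10.9, -3.7, 1.0]
opening: 0.0116
gripper_force: 30.0
```

Request:
apply_moves(commands=[[[0,0,0],0,0.55],[[0,0,0],0,0.55],[[0,0,0],0,0.55],[[0,0,0],0,0.55],[[0,0,0],0,0.55],[[0,0,4],0,0.55],[[0,0,8],0,0.55],[[0,0,12],0,0.5],[[0,0,12],0,0.5]])

```text
clock: 9.02
tool_pos: [0.5122, 0.1336, 0.1789]
orientation: [179.7, 0.6, -179.6]
force: [0.7, -0.1, 1.1]
opening: 0.0434
gripper_force: 0.0
```

```bash
cat > look.py <<'E'
from h import *
import sys
a=ctrl.snapshot("scene");b=ctrl.snapshot("top")
for n in sys.argv[2:]:
  print([(np.round(d["at"]),round(d["score"],2)) for d in ctrl.search_frame(a,n)+ctrl.search_frame(b,n)])
r=lambda im,x,y,w,h,k:cv2.resize(im[y:y+h,x:x+w,::-1],None,fx=k,fy=k,interpolation=cv2.INTER_CUBIC)
cv2.imwrite(f"pics/{sys.argv[1]}.png",np.vstack([r(a["img"],140,150,200,60,4)[:240],r(b["img"],250,165,200,90,4)]))
o=ctrl.get_obs();print(o["clock"],o["tool_pos"],o["orientation"])
E
python3 look.py s4
```

```text
9.1167 [0.50926618 0.13251775 0.17300951] [ 179.85753356    0.18781713 -179.723198  ]
```

View pics/s4.png

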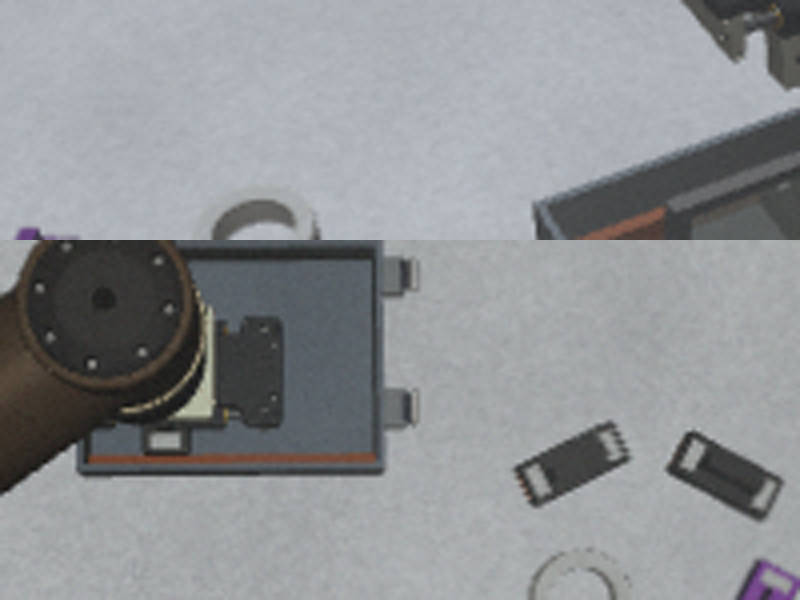

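Request:
apply_moves(commands=[[[0,-3,0],-0.12,0.5],[[0,-6,0],-0.24,0.4],[[-0.5,-9,0],-0.36,0.3],[[-1,-12,0],-0.48,0.3],[[-1.5,-15,0],-0.6,0.3],[[-2,-18,0],-0.72,0.3],[[-2.5,-21,0],-0.84,0.3],[[-3,-24,0],-0.96,0.3],[[-3.5,-27,0],-1.08,0.3],[[-4,-30,0],-1.134,0.3],[[-4.6,-33,-2],-1.134,0.3],[[-4.6,-34.1,-5],-1.134,0.3],[[-4.6,-34.1,-8],-1.134,0.3],[[-4.6,-34.1,-8],-1.134,0.3],[[-4.6,-34.1,-8],-1.134,0.3],[[-4.6,-34.1,-8],-1.134,0.3]])

```text
clock: 10.45
tool_pos: [0.4629, -0.2089, 0.0916]
orientation: [-180.0, 0.0, 115.4]
force: [0.0, 0.3, -0.0]
opening: 0.0612
gripper_force: 0.0
```

```bash
python3 look.py s5
```

```text
10.55 [ 0.46379303 -0.20871898  0.09256544] [1.79893605e+02 7.34309962e-02 1.15373069e+02]
```

Request:
apply_moves(commands=[[[0,0,-2],0,0.3],[[0,0,-4],0,0.3],[[0,0,-4.65],0,0.3],[[0,0,-4.65],0,0.3],[[0,0,-4.65],0,1],[[0,0,-4.65],0,1],[[0,0,-4.65],0,1],[[0,0,-4.65],0,1],[[0,0,-4.65],0,1],[[0,0,-4.65],0,1],[[0,0,-4.65],0,1],[[0,0,-4.65],0,1],[[0,0,-4.65],0,1],[[0,0,-4.65],0,1],[[0,0,-0.7],0,1],[[0,0,3.3],0,1],[[0,0,6.4],0,1],[[0,0,6.4],0,1]])

```text
clock: 12.05
tool_pos: [0.4659, -0.2098, 0.1612]
orientation: [179.6, 0.3, 115.4]
force: [1.0, 0.5, -1.1]
opening: 0.012
gripper_force: 30.0
```

Request:
apply_moves(commands=[[[0.5,3,0],0.12,1],[[1,6,0],0.24,1],[[1.5,9,0],0.36,1],[[2,12,0],0.48,1],[[2.5,15,0],0.6,1],[[3,18,0],0.72,1],[[3.5,21,0],0.84,1],[[4,24,0],0.96,1],[[5,26,0],1.08,1],[[5.9,28.6,0],1.133,1],[[5.9,28.6,0],1.133,1],[[5.9,28.6,0],1.133,1],[[5.9,28.6,0],1.133,1],[[5.9,28.6,-4],1.133,1],[[5.9,28.6,-7],1.133,1],[[5.9,28.6,-7],1.133,1],[[5.9,28.6,-7],1.133,1]])

```text
clock: 13.47
tool_pos: [0.5203, 0.0754, 0.0842]
orientation: [-179.9, -0.2, -179.9]
force: [0.6, 1.7, -0.9]
opening: 0.0118
gripper_force: 30.0
```

```bash
python3 look.py s6
```

```text
13.5667 [0.52258973 0.0767298  0.0866471 ] [ 1.79986180e+02  9.50865143e-02 -1.79804786e+02]
```

View pics/s6.png

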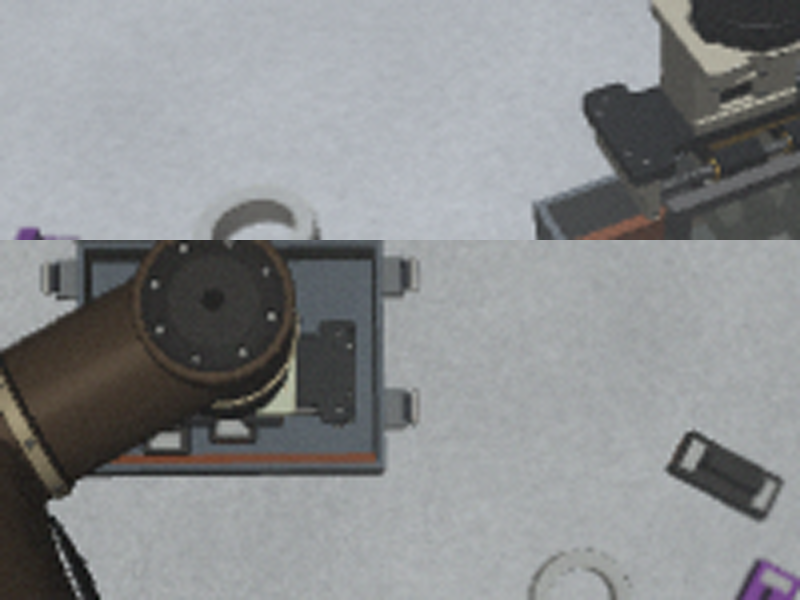

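Request:
apply_moves(commands=[[[0,0,-2],0,1],[[0,0,-3.2],0,1],[[0,0,-3.4],0,1],[[0,0,-3.4],0,1],[[-0.3,0,-3.4],0,1],[[-0.5,0,-3.4],0,1],[[-0.7,0,-3.4],0,1],[[-0.9,0,-3.4],0,1],[[-1.1,0,-3.4],0,1],[[-1.2,0,-3.4],0,1],[[-1.2,0,-3.4],0,1]])

```text
clock: 14.48
tool_pos: [0.5132, 0.0779, 0.0528]
orientation: [179.9, 0.4, -179.7]
force: [10.6, -4.4, -2.7]
opening: 0.0118
gripper_force: 30.0
```

Request:
apply_moves(commands=[[[0,0,-0.05],0,0.55],[[0,0,-0.05],0,0.55],[[0,0,-0.05],0,0.55],[[0,0,-0.05],0,0.55],[[0,0,-0.05],0,0.55],[[0,0,4],0,0.55],[[0,0,8],0,0.55],[[0,0,12],0,0.5],[[0,-2,12],0,0.5],[[0,-6,12],0,0.5]])

```text
clock: 15.32
tool_pos: [0.5117, 0.0192, 0.1742]
orientation: [179.9, 0.4, -179.6]
force: [0.2, -0.9, -1.2]
opening: 0.0436
gripper_force: 0.0
```

Request:
apply_moves(commands=[[[0,-3,0],0.12,0.5],[[0,-6,0],0.24,0.4],[[-0.5,-9,0],0.36,0.3],[[-1,-12,0],0.48,0.3],[[-1.5,-15,0],0.6,0.3],[[-2,-18,0],0.72,0.3],[[-2.5,-21,0],0.84,0.3],[[-3,-24,0],0.96,0.3],[[-3.5,-27,0],1.08,0.3],[[-4,-30,0],1.136,0.3],[[-4.6,-33,-2],1.136,0.3],[[-5.5,-35.5,-5],1.136,0.3],[[-5.5,-35.5,-8],1.136,0.3],[[-5.5,-35.5,-8],1.136,0.3],[[-5.5,-35.5,-8],1.136,0.3],[[-5.5,-35.5,-8],1.136,0.3]])

```text
clock: 16.65
tool_pos: [0.4555, -0.338, 0.0924]
orientation: [-179.9, -0.0, -114.6]
force: [0.1, 0.4, 1.5]
opening: 0.0612
gripper_force: 0.0
```

```bash
python3 look.py s7
```

```text
16.75 [ 0.45621442 -0.33790496  0.09318849] [-1.79815553e+02  3.17646983e-03 -1.14602733e+02]
```

View pics/s7.png

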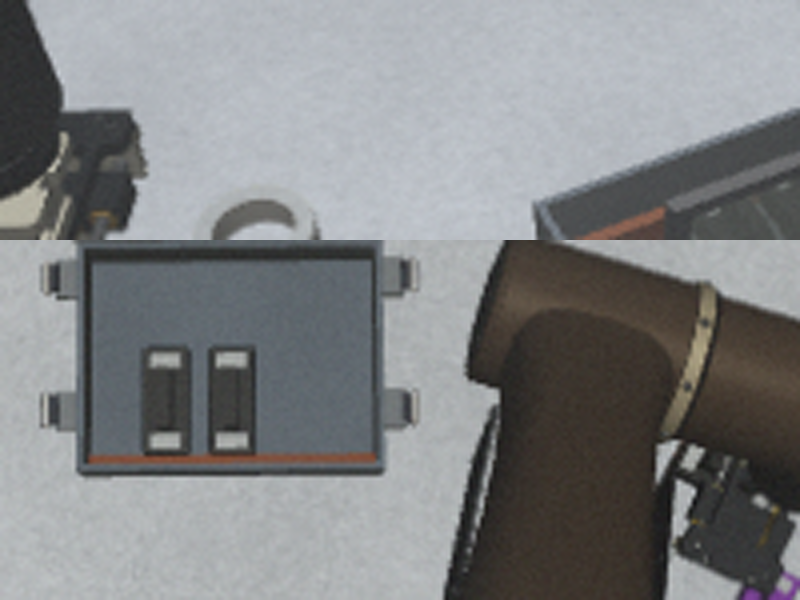

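Request:
apply_moves(commands=[[[0,0,-2],0,0.3],[[0,0,-4],0,0.3],[[0,0,-4.7],0,0.3],[[0,0,-4.7],0,0.3],[[0,0,-4.7],0,1],[[0,0,-4.7],0,1],[[0,0,-4.7],0,1],[[0,0,-4.7],0,1],[[0,0,-4.7],0,1],[[0,0,-4.7],0,1],[[0,0,-4.7],0,1],[[0,0,-4.7],0,1],[[0,0,-4.7],0,1],[[0,0,-4.7],0,1],[[0,0,-0.7],0,1],[[0,0,3.3],0,1],[[0,0,6.4],0,1],[[0,0,6.4],0,1]])

```text
clock: 18.25
tool_pos: [0.4577, -0.3397, 0.1617]
orientation: [-179.4, -0.0, -114.6]
force: [1.5, -0.6, -2.2]
opening: 0.0119
gripper_force: 30.0
```

Request:
apply_moves(commands=[[[0.5,3,0],-0.12,1],[[1,6,0],-0.24,1],[[1.5,9,0],-0.36,1],[[2,12,0],-0.48,1],[[2.5,15,0],-0.6,1],[[3,18,0],-0.72,1],[[3.5,21,0],-0.84,1],[[4,24,0],-0.96,1],[[4.5,27,0],-1.08,1],[[5,30,0],-1.136,1],[[6,33,0],-1.136,1],[[6.7,36.1,0],-1.136,1],[[6.7,36.1,0],-1.136,1],[[6.7,36.1,0],-1.136,1],[[6.7,36.1,0],-1.136,1],[[6.7,36.1,-4],-1.136,1],[[6.7,36.1,-7],-1.136,1],[[6.7,36.1,-7],-1.136,1],[[6.7,36.1,-7],-1.136,1],[[6.7,36.1,-7],-1.136,1]])

```text
clock: 19.92
tool_pos: [0.5224, 0.0224, 0.0864]
orientation: [-180.0, 0.1, -179.8]
force: [0.6, 0.4, -1.8]
opening: 0.0116
gripper_force: 30.0
```

Request:
apply_moves(commands=[[[0,0,-2],0,1],[[0,0,-3.2],0,1],[[0,0,-3.4],0,1],[[0,0,-3.4],0,1],[[-0.3,0,-3.4],0,1],[[-0.5,0,-3.4],0,1],[[-0.7,0,-3.4],0,1],[[-0.9,0,-3.4],0,1],[[-1.1,0,-3.4],0,1],[[-1.2,0,-3.4],0,1],[[-1.2,0,-3.4],0,1]])

```text
clock: 20.83
tool_pos: [0.5154, 0.0241, 0.0541]
orientation: [179.9, 0.7, -179.6]
force: [13.1, -5.5, -1.9]
opening: 0.012
gripper_force: 30.0
```

Request:
apply_moves(commands=[[[0,0,-0.1],0,0.55],[[0,0,-0.1],0,0.55],[[0,0,-0.1],0,0.55],[[0,0,-0.1],0,0.55],[[0,0,-0.1],0,0.55],[[0,0,4],0,0.55],[[0,0,8],0,0.55],[[0,0,12],0,0.6],[[-2,-2,16],0,1],[[-4,-6,20],0,1],[[-4,-10,24],0,1],[[-4,-14,28],0,1],[[-4,-17,28],0,1],[[-4,-17,28],0,1],[[-4,-17,28],0,1]])

```text
clock: 22.08
tool_pos: [0.4702, -0.1512, 0.3351]
orientation: [-179.9, 0.3, -179.9]
force: [1.0, -0.3, 0.4]
opening: 0.0005
gripper_force: 0.0
```

Run:
```python
from h import *
np.set_printoptions(precision=3,suppress=True)
a=ctrl.snapshot("scene");b=ctrl.snapshot("top")
u=ctrl.spot_point(a,"lid_edge");v=ctrl.spot_point(b,"lid_edge");print(u,v)
if u and v: print(tri(a,u[0]["at"],b,v[0]["at"]))
r=lambda im,x,y,w,h,k:cv2.resize(im[y:y+h,x:x+w,::-1],None,fx=k,fy=k,interpolation=cv2.INTER_CUBIC)
A=r(a["img"],260,150,200,60,4)
cv2.imwrite("pics/s8.png",np.vstack([A,r(b["img"],240,130,200,90,4)]))
for th in(1.5,1.6,1.7):
  P=np.array([[.642-.218*np.cos(th)+.004*np.sin(th),.078+y,.07+.218*np.sin(th)] for y in(-.035,0,.035)])
  print(th,proj(a,P).round(1).tolist(),proj(b,P).round(1).tolist())
print(ctrl.get_obs()["tool_pos"])
```

```text
[{'at': [367.5, 171.3], 'score': 0.7}] [{'at': [302.2, 143.1], 'score': 0.76}]
(array([0.663, 0.087, 0.284]), np.float64(0.0024631881309530234))
1.5 [[340.8, 166.6], [355.9, 161.5], [370.5, 156.5]] [[317.8, 154.2], [305.5, 154.2], [293.2, 154.2]]
1.6 [[346.4, 173.0], [361.7, 167.7], [376.4, 162.5]] [[317.9, 146.7], [305.6, 146.7], [293.3, 146.6]]
1.7 [[352.1, 180.5], [367.5, 175.0], [382.4, 169.6]] [[317.9, 139.4], [305.6, 139.4], [293.4, 139.4]]
[ 0.469 -0.147  0.33 ]
```

View pics/s8.png

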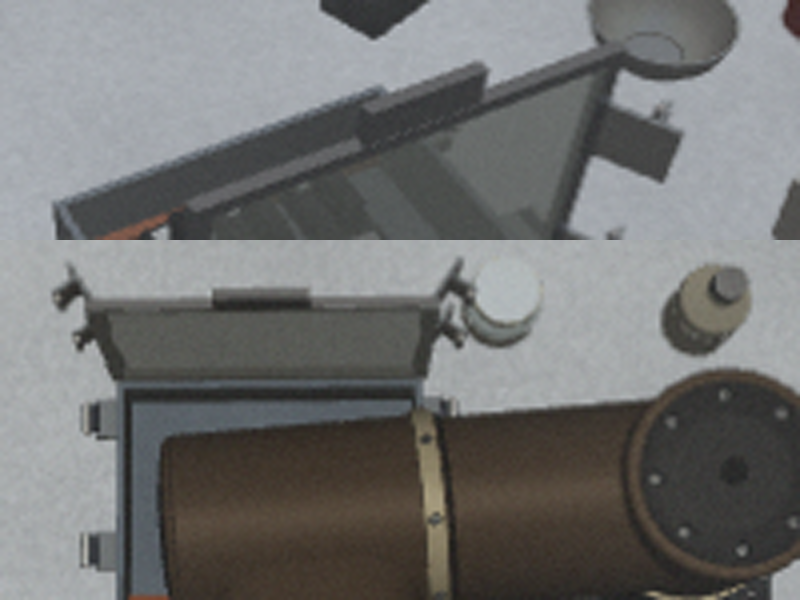

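Request:
apply_moves(commands=[[[3,0,3],0,1],[[7,0,4],0,1],[[11,2,4],0,1],[[14.5,4,4],0,1],[[18,6,4],0,1],[[21,8.5,4],0,1],[[24.5,11,4],0,1],[[24.5,14,4],0,1],[[24.5,17,4],0,1],[[24.5,20,4],0,1],[[24.5,22.7,4],0,1],[[24.5,22.7,4],0,1],[[24.5,22.7,4],0,1],[[24.5,22.7,4],0,1]])

```text
clock: 23.45
tool_pos: [0.7142, 0.0812, 0.37]
orientation: [-180.0, -0.1, -179.7]
force: [-0.4, -0.2, 0.3]
opening: 0.0006
gripper_force: 0.0
```

Request:
apply_moves(commands=[[[0,0,-3],0,1],[[0,0,-6],0,1],[[0,0,-9],0,1],[[0,0,-9.8],0,1],[[0,0,-9.8],0,1],[[-1,0,-9.8],0,1],[[-2,0,-9.8],0,1],[[-3,0,-9.8],0,1],[[-4,0,-9.8],0,1],[[-5,0,-9.8],0,1],[[-5,0,-9.8],0,1]])

```text
clock: 24.37
tool_pos: [0.6635, 0.0799, 0.275]
orientation: [179.9, 0.1, -179.8]
force: [0.1, -0.5, 0.1]
opening: 0.0007
gripper_force: 0.0
```

Request:
apply_moves(commands=[[[-0.6,0,0],0,1],[[-1.2,0,0],0,1],[[-1.8,0,0],0,1],[[-2.4,0,0],0,1],[[-3,0,0],0,1],[[-3.6,0,0],0,1]])

```text
clock: 24.87
tool_pos: [0.6278, 0.0799, 0.2726]
orientation: [-180.0, -0.0, -179.8]
force: [1.8, 0.2, -0.6]
opening: 0.0005
gripper_force: 0.9
```

Run:
```python
from h import *
o=ctrl.get_obs();print(o["tool_pos"],o["force"])
a=ctrl.snapshot("scene");b=ctrl.snapshot("top")
r=lambda im,x,y,w,h,k:cv2.resize(im[y:y+h,x:x+w,::-1],None,fx=k,fy=k,interpolation=cv2.INTER_CUBIC)
cv2.imwrite("pics/s9.png",np.vstack([r(a["img"],260,120,200,80,4),r(b["img"],240,130,200,65,4)]))
```

```text
[0.62782015 0.07993287 0.27256418] [ 1.79876808  0.20547871 -0.6403374 ]
```

View pics/s9.png

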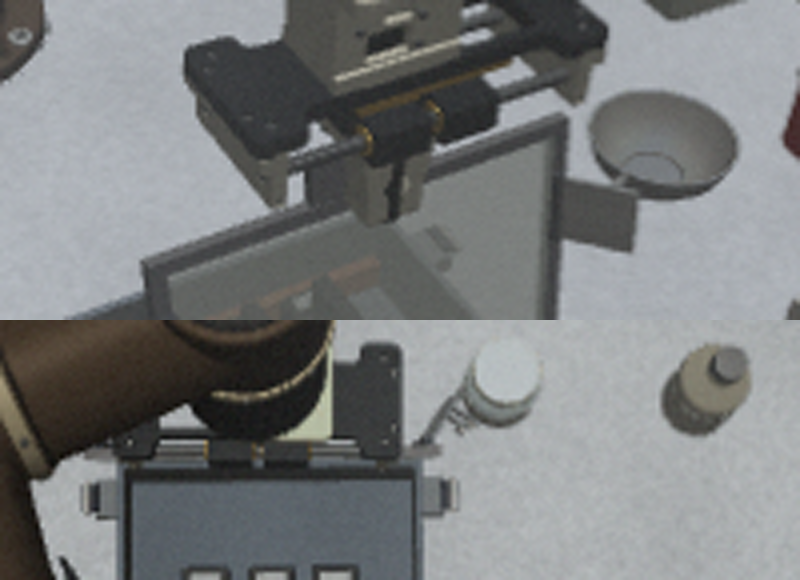

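Request:
apply_moves(commands=[[[-1.8,0,-0.4],0,1],[[-3.6,0,-1.0],0,1],[[-5.3,0,-1.7],0,1],[[-7.0,0,-2.5],0,1],[[-8.5,0,-3.5],0,1],[[-10,0,-4.7],0,1],[[-11.3,0,-6],0,1],[[-12.5,0,-7.4],0,1],[[-13.5,0,-9],0,1],[[-14.4,0,-10.6],0,1],[[-15,0,-12.3],0,1],[[-15.6,0,-14],0,1],[[-15.6,0,-14],0,1]])

```text
clock: 26.05
tool_pos: [0.4696, 0.0789, 0.1303]
orientation: [-179.9, -0.3, -179.8]
force: [-1.4, 0.0, -0.7]
opening: 0.0006
gripper_force: 0.0
```

Request:
apply_moves(commands=[[[0,0,-1],0,1],[[0,0,-2],0,1],[[0,0,-3],0,1],[[0,0,-3.6],0,1],[[0,0,-4],0,1],[[0,0,-4],0,1]])

```text
clock: 26.55
tool_pos: [0.4729, 0.08, 0.0951]
orientation: [-180.0, -0.0, -179.7]
force: [-8.9, -0.9, 18.1]
opening: 0.0005
gripper_force: 9.1
```

Request:
apply_moves(commands=[[[0,0,3],0,1],[[0,0,7],0.12,1],[[-1,-4,11],0.24,1],[[-1,-8,11],0.36,1],[[-1,-12,11],0.48,1],[[-1,-15,11],0.6,1],[[-1,-18,11],0.72,1],[[-1,-20,11],0.84,1],[[-1,-20,11],0.96,1],[[-1,-20,11],1.08,1],[[-1,-20,11],1.2,1],[[-1,-20,11],1.32,1],[[-1,-20,11],1.44,1],[[-1,-20,11],1.565,1],[[-1,-20,11],1.565,1],[[-1,-20,11],1.565,1]])

```text
clock: 27.88
tool_pos: [0.4629, -0.1202, 0.2038]
orientation: [-180.0, -0.0, -90.0]
force: [0.2, 0.8, 0.6]
opening: 0.0004
gripper_force: 0.0
```

Run:
```python
from h import *
np.set_printoptions(precision=3,suppress=True)
o=ctrl.get_obs();print(o["tool_pos"],o["orientation"])
a=ctrl.snapshot("scene");b=ctrl.snapshot("top")
r=lambda im,x,y,w,h,k:cv2.resize(im[y:y+h,x:x+w,::-1],None,fx=k,fy=k,interpolation=cv2.INTER_CUBIC)
cv2.imwrite("pics/s10.png",np.vstack([r(a["img"],245,160,200,70,4),r(b["img"],240,155,200,80,4)]))
for s in(a,b): print([(np.round(d["at"]),round(d["score"],2)) for d in ctrl.spot_point(s,"clip_a_pad")])
S=np.array([.468,.078,0])
P=S+np.array([[34,139,111],[144,139,111],[144,-139,111],[34,-139,111]])/1e3
print(proj(a,P),proj(b,P))
```

```text
[ 0.463 -0.12   0.204] [-179.97    -0.005  -90.035]
[(array([369., 167.]), 0.78)]
[(array([263., 206.]), 0.72)]
[[369.612 168.793]
 [393.455 194.779]
 [292.672 234.314]
 [273.907 202.711]] [[263.288 205.584]
 [263.961 171.574]
 [350.528 171.833]
 [350.673 205.991]]
```

View pics/s10.png

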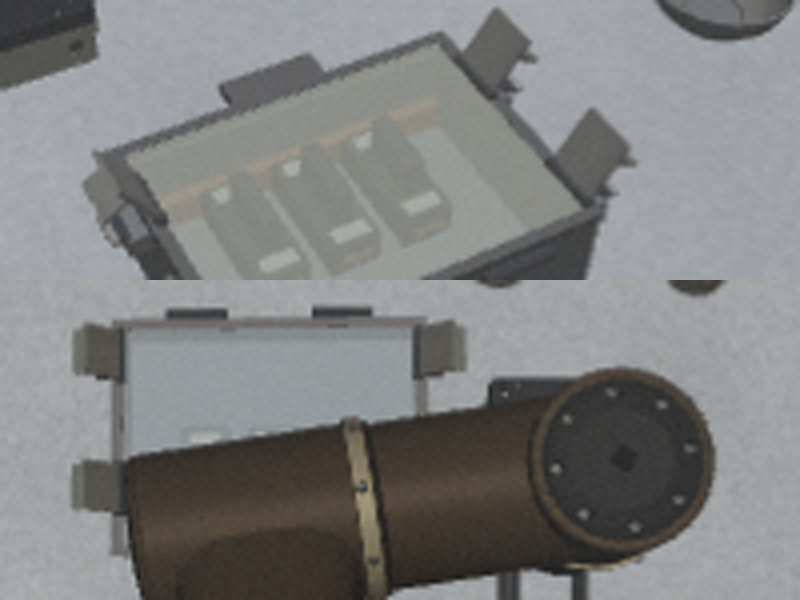

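Request:
apply_moves(commands=[[[2,2.4,0],0,1],[[3.9,4.8,0],0,1],[[3.9,4.8,-3],0,1],[[3.9,4.8,-5],0,1],[[3.9,4.8,-6],0,1],[[3.9,4.8,-7],0,1],[[3.9,4.8,-8],0,1],[[3.9,4.8,-9],0,1],[[3.9,4.8,-9.6],0,1],[[3.9,4.8,-10.1],0,1],[[3.9,4.8,-10.1],0,1]])

```text
clock: 29.0
tool_pos: [0.5011, -0.0721, 0.1012]
orientation: [179.9, 0.0, -90.2]
force: [0.2, -0.0, 0.5]
opening: 0.0004
gripper_force: 0.0
```

Request:
apply_moves(commands=[[[0,0,-0.2],0,1],[[0,0,-0.4],0,1],[[0,0,-0.4],0,1]])

```text
clock: 29.25
tool_pos: [0.5018, -0.0721, 0.0997]
orientation: [-180.0, -0.0, -90.1]
force: [-6.4, 1.4, 17.6]
opening: 0.0001
gripper_force: 8.6
```

Request:
apply_moves(commands=[[[0,0,4],0,1],[[0,0,8],0,1],[[0,0,10.4],0,1],[[2,3,10.4],0,1],[[4,6,10.4],0,1],[[6,9,10.4],0,1],[[8,12,10.4],0,1],[[9,15,10.4],0,1],[[10,18,10.4],0,1],[[10.5,21,10.4],0,1],[[11,24,10.4],0,1],[[11,27,10.4],0,1],[[11,30,10.4],0,1],[[11,30,10.4],0,1],[[11,30,10.4],0,1]])

```text
clock: 30.5
tool_pos: [0.6112, 0.2297, 0.2017]
orientation: [180.0, -0.0, -90.0]
force: [-0.6, -1.7, -0.3]
opening: 0.0003
gripper_force: 0.0
```

```bash
cat > cl.py <<'E'
from h import *
import sys
a=ctrl.snapshot("scene");b=ctrl.snapshot("top")
o=ctrl.get_obs();print(o["clock"],o["tool_pos"],o["orientation"])
r=lambda im,x,y,w,h,k:cv2.resize(im[y:y+h,x:x+w,::-1],None,fx=k,fy=k,interpolation=cv2.INTER_CUBIC)
cv2.imwrite(f"pics/{sys.argv[1]}.png",np.vstack([r(a["img"],245,160,200,70,4),r(b["img"],240,155,200,80,4)]))
E
python3 cl.py s11
```

```text
30.6 [0.61134408 0.22777065 0.20197445] [ 1.79977671e+02 -7.00717508e-03 -9.00980423e+01]
```

View pics/s11.png

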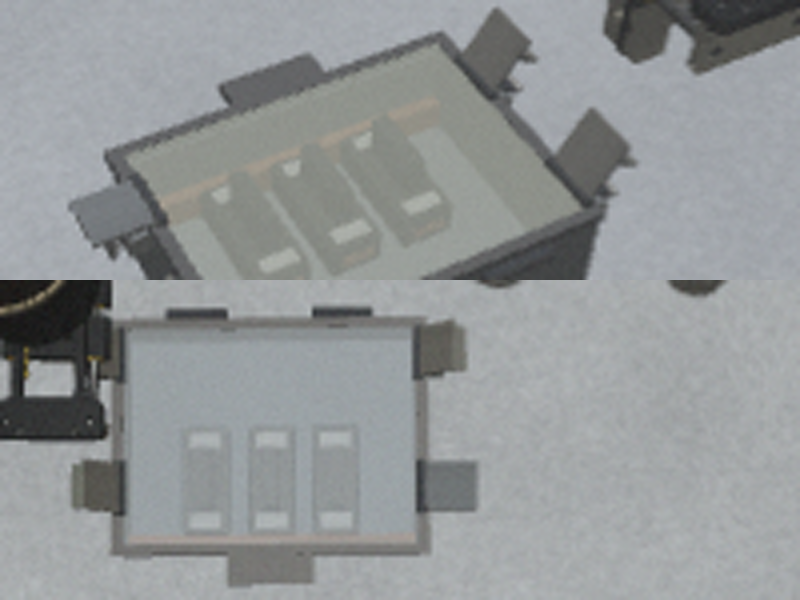

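Request:
apply_moves(commands=[[[0,0,-3],0,1],[[0,0,-5],0,1],[[0,0,-6],0,1],[[0,0,-7],0,1],[[0,0,-8],0,1],[[0,0,-9],0,1],[[0,0,-9.6],0,1],[[0,0,-10],0,1],[[0,0,-10.4],0,1],[[0,0,-10.4],0,1]])

```text
clock: 31.43
tool_pos: [0.6119, 0.2277, 0.1]
orientation: [-179.9, -0.0, -90.1]
force: [-4.3, -1.2, 11.5]
opening: 0.0003
gripper_force: 5.7
```

Request:
apply_moves(commands=[[[0,0,4],0,1],[[0,0,8],0,1],[[0,0,10.4],0,1],[[-3,0,10.4],0,1],[[-6,0,10.4],0,1],[[-9,0,10.4],0,1],[[-11,0,10.4],0,1],[[-11,0,10.4],0,1],[[-11,0,10.4],0,1],[[-11,0,10.4],0,1]])

```text
clock: 32.27
tool_pos: [0.5019, 0.2279, 0.2023]
orientation: [-180.0, 0.0, -90.1]
force: [0.2, 0.3, -0.0]
opening: 0.0003
gripper_force: 0.0
```

Request:
apply_moves(commands=[[[0,0,-3],0,1],[[0,0,-5],0,1],[[0,0,-6],0,1],[[0,0,-7],0,1],[[0,0,-8],0,1],[[0,0,-9],0,1],[[0,0,-9.6],0,1],[[0,0,-10],0,1],[[0,0,-10.4],0,1],[[0,0,-10.4],0,1]])

```text
clock: 33.1
tool_pos: [0.5019, 0.2278, 0.0998]
orientation: [-180.0, -0.0, -90.1]
force: [-5.6, -1.4, 16.9]
opening: 0.0005
gripper_force: 8.1
```

Request:
apply_moves(commands=[[[0,0,4],0,1],[[0,0,8],0,1],[[0,0,10.4],0,1],[[2,-3,10.4],0,1],[[4,-6,10.4],0,1],[[6,-9,10.4],0,1],[[8,-12,10.4],0,1],[[9,-15,10.4],0,1],[[10,-18,10.4],0,1],[[10.5,-21,10.4],0,1],[[11,-24,10.4],0,1],[[11,-27,10.4],0,1],[[11,-30,10.4],0,1],[[11,-30,10.4],0,1],[[11,-30,10.4],0,1],[[11,-30,10.4],0,1]])

```text
clock: 34.43
tool_pos: [0.6113, -0.0723, 0.2018]
orientation: [180.0, 0.0, -90.2]
force: [0.1, 0.5, 0.1]
opening: 0.0005
gripper_force: 0.0
```

Request:
apply_moves(commands=[[[0,0,-3],0,1],[[0,0,-5],0,1],[[0,0,-6],0,1],[[0,0,-7],0,1],[[0,0,-8],0,1],[[0,0,-9],0,1],[[0,0,-9.6],0,1],[[0,0,-10],0,1],[[0,0,-10.4],0,1],[[0,0,-10.4],0,1]])

```text
clock: 35.27
tool_pos: [0.6119, -0.0718, 0.0999]
orientation: [-180.0, -0.0, -90.1]
force: [-6.0, 1.4, 13.4]
opening: 0.0005
gripper_force: 6.5
```

Request:
apply_moves(commands=[[[0,0,4],0,1],[[0,0,8],0,1],[[0,0,12],0,1],[[-2,-4,14],0,1],[[-4,-8,14],0,1],[[-6,-12,14],0,1],[[-8,-16,14],0,1],[[-10,-20,14],0,1],[[-12,-24,14],0,1],[[-14,-28,14],0,1],[[-16,-32,14],0,1],[[-16,-34,14],0,1],[[-16,-34,14],0,1],[[-16,-34,14],0,1]])

```text
clock: 36.43
tool_pos: [0.4503, -0.4141, 0.2374]
orientation: [180.0, 0.0, -90.3]
force: [0.1, 0.8, 0.5]
opening: 0.0002
gripper_force: 0.0
```

```bash
python3 cl.py s12
```

```text
36.5333 [ 0.45140821 -0.41190422  0.23767828] [ 1.79984639e+02  3.94320938e-02 -9.01810999e+01]
```

View pics/s12.png

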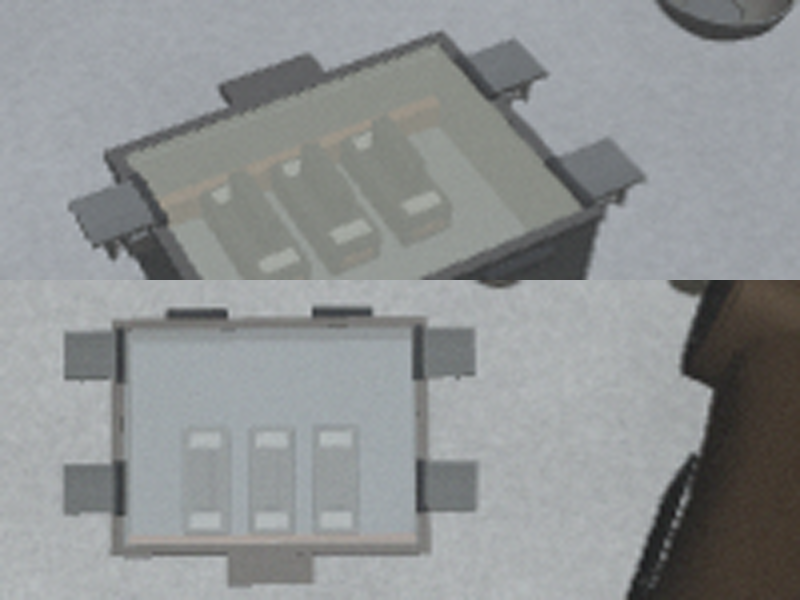

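All four clips are flat, at about (95,355), (95,487), (445,352) and (450,485). The lid is shut and the three packs sit square against the strip.

```bash
python3 -c "
from plant import ctrl
print(ctrl.close_job())"
```

```text
the job is handed in; nothing more can be done
None
```

The job is handed in: all three black packs stand in the case against the copper strip, the lid is shut, and the clips were snapped down in the order d, b, a, c, with nothing else on the counter handled.

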